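Hold a bag clip open over a recipe card

ROBOT

A 6-joint arm with a two-finger parallel gripper is mounted at the origin on a cart in front of the work surface, level with it; the furniture and walls round the work are solid. World frame = base frame: x ahead of the robot, y to its left, z up, the work surface at z = 0. Lengths are in m, angles in rad, forces in N, time in s.
With the tool pointing down it reaches from about 0.35 to 0.875 m from the base axis. Payload 15.5 kg.
Tool frame: the origin (TCP) lies at the very end of the fingers, on their centre line; the grasp point (between the pads) lies 19 mm behind it; z points along the fingers, y is the line along which they close (so a half turn about z gives the same grasp; the last joint's range is limited). The gripper opens to 85 mm and grips with 20 to 120 N. Pads are 22 mm wide; open, the fingers measure 114 mm over their backs; the gripper's body (76 mm by 85 mm) begins 54 mm behind the grasp point. The pads swing forward as they close: fully open they stand 13 mm farther back than shut.
Start: joints at [1.137, 0.494, 1.345, -0, 1.302, -0.096], TCP at [0.208, 0.589, 0.231] pointing down, gripper open.
Joint ranges: [-2.91, 2.91], [-0.82, 2.16], [0.22, 2.67], [-1.22, 4.37], [0.12, 2.79], [-3.08, 3.08]. Speed limits (rad/s): [1.89, 1.89, 2.57, 3.01, 3.01, 3.01].

INTERFACE

Orientations are given as a unit quaternion [x, y, z, w].
In Python, from workcell import bot gives the robot as it stands.
- The arm moves only by the tool drive_tool, never from a script. Its argument "increments" is text: rows parted by semicolons, each of 7 numbers parted by spaces: the turn, a rotation vector about the tool's x, y, z in degrees, then the shift along the tool's x, y, z in cm, then the closure, from 0 (fully open) to 1 (shut). In form: wx wy wz x y z hand; .... A call has exactly 10 rows; each row shifts and turns the commanded pose from where the row before left it, along the tool's axes as they then stand; what a row does not reach is not made up. A row lasts 1/8 s, in which the tool goes at most 62.5 mm and 10.7 degrees, less where a joint would pass 70% of its speed; a pose out of reach is approached as far as the arm can. A call is refused whole if a number of a shift passes 6.25 or a number of a turn 10.7, either way. A call with a gripper value outside its range is refused whole. The fingers move at their own pace and stop on an object; the grip force is fixed at half the most. Time passes only in rows, so rows that do not move let the fingers close, or fill a call up. It gives the time, the measured TCP pose, the force, the opening and the grip force at its end, in the units of the state.
- bot.read_state(): the state, without advancing time (a new reading comes with each control period).
- bot.get_image(name): name is "side" or "top"; returns a dict with "frame" (480x640x3 uint8, red, green, blue), "fx", "fy", "cx", "cy" (pixels), "distortion" ([k1, k2, p1, p2, k3] as OpenCV has them; the pictures are not rectified), "extrinsics" (4x4, takes a point from camera to world coordinates). Camera axes: x right, y down, z forward; pixel columns grow to the right and rows downward; lengths in m; the calibration is good to about 2 mm. A picture is of the moment at which its call begins. There is no depth.
- bot.close_job(): hands the job in; it is judged then, once.
The state is a dict: "t": time; "joints": joint angles; "dq": joint speeds; "tau": joint torques, N m; "ee_pos": TCP position; "eef_rot": TCP orientation; "force": force on the tool from outside, world axes, zero at the start; "moment": the same for the moment, N m; "width": finger opening in m; "finger_force": force on a finger pad.
Only numpy, scipy, OpenCV 4.12 (cv2) and the standard library are available. Lean on these libraries where they do the work, as an engineer would, in place of code of your own. Each camera call takes 0.05 s, during which the arm holds its last target. There are 200 camera calls.

TASK

On the board over the sink, push the white recipe-card carrier along its rail until the detent clicks in and holds it. Then squeeze the handles of the red bag clip so that it opens, lift it off its stand and bring it down from above over the middle of the card's top edge, in line with the card, with the edge well inside the gaping mouth, one jaw on each side and both clear of the card, so that a second sheet can be slipped in. Finish holding the clip gaping there (do not let it close, and do not let go), and leave the shaker, spoon rest and cork where they stand.

Things in the scene. Friction and masses are not known exactly. Their poses are not given: they have to be found in the camera images.
- board: Light wooden over-sink board, fixed, 290 mm (its x) by 570 mm (its y), 18 mm thick, origin at the centre of its underside; its top, 18 mm higher, carries everything of the task (about 0.197 m above the basin floor z = 0).
- rail_home (a point): Where the point carrier_grip lies once the carrier is fully home. Fixed to the rail unit (grey base plate 240 x 72 x 5 mm on the board, aluminium bar on it 20 mm wide, 12 mm high), 47 mm above the board. x is the slide direction towards home, z up. A black end stop stands 2 mm beyond the home position.
- detent (a joint): Brass spring detent in the +y side of the rail bar: 0 m when fully out, about 0.0016 m while the carrier's skirt presses it in; it springs out again to about 0 in the carrier's window when the carrier is home (pushing past it takes about 5 to 7 N in all; once home it holds against about 4 N).
- carrier_grip (a point): Grip point of the upright blue post on the carrier: post 22 mm (x) by 14 mm (y), from the carrier's body 20 mm below this point to its top 13 mm above it; pinch it across y. x is the slide direction, z up. It starts 50 to 85 mm short of home, 47 mm above the board.
- card_top (a point): Middle of the top edge of the stiff card fixed upright on the carrier, in front of the grip post (65 mm further along x and 24 mm higher than carrier_grip). Card 78 mm long (x), 3.5 mm thick (y), standing 44 mm above the carrier's body; white with a green band, z up.
- clip_grip (a point): Point midway between the handles of the red bag clip, 8 mm below their top edges, where to squeeze. x runs along the pivot (clip 48 mm wide, pin 58 mm), y across the handles (squeeze along y), z up to the handle ends. Handles are flat plates flaring upward: shut, 43 mm over their top edges; squeezed to the stop nearly parallel, about 15 mm over all. It starts 83 mm above the board.
- clip_mouth (a point): Middle of the clip's mouth, half-way between the jaw lips, 71 mm below clip_grip (39 mm below the pivot); the lips' lower edges are 2 mm lower. Same axes as clip_grip. The mouth is free for a depth of 33 mm up to the pivot. Gap between the lips: 4 mm shut, about 15 mm when both clip joints read 0.15, 28 mm at the stop (0.34).
- clip_l (a joint): Opening angle of the clip's +y arm, 0 shut to 0.34 rad at the stop; rises as the handles are squeezed. Sprung shut, and coupled with clip_r.
- clip_r (a joint): The same for the -y arm; both arms open alike.
- clip: The whole clip, loose, 60 g, 82 mm high; origin on the pivot axis, 32 mm below clip_grip, same axes. It starts shut, upright astride the fin of its stand. Squeezing takes about 6 N on each side at first, 11 N at the stop; squeezing to the stop is harmless.
- carrier: White loose card carrier, 0.2 to 0.4 kg, 120 mm long (x), 44 mm wide (y), body 22 mm high, straddling the rail bar with 1 mm play each side and resting on the base plate, from the start already on the rail's open end; origin at the centre of its underside, axes as carrier_grip.
- stand: Fixed clip stand: black foot 62 x 60 x 10 mm with an upright fin 56 mm long (x), 3 mm thick, reaching 37 mm above the board; origin at the centre of its underside. The shut jaws stand astride the fin and rest on the foot.
- shaker: Steel and glass pepper shaker, 44 mm across, 89 mm high, origin under its centre; bystander.
- dish: Small blue and white boat-shaped spoon rest, 38 x 68 x 16 mm, origin under its centre; bystander.
- cork: Cork stopper standing up, 26 mm across, 31 mm high, origin under its centre; bystander.

How it is judged:
By the outcome, as a careful person would: the job done as asked, in the order asked, and still so for the second after the job is handed in, while the arm keeps its last pose, push and grip.
It also fails if it takes over 45 s, if anything falls off the work surface, if the arm or the gripper's body presses on something with over 40 N, if the wrist force passes 120 N, or if a joint passes its speed limit or range.

## Working session

There is one attempt and no reset: what is moved stays moved. The work goes in short steps, Python scripts to look and compute and a tool call to move; the robot and the scene stay as the last step left them, time stands still between calls to the robot, and variables do not carry over. Pictures are saved under pics/ and viewed, at most 10 in all, crops included, and the job is handed in when it is done.

Besides the shell and the picture viewer there is one more tool, called after "Call:" by a JSON object that holds its "method" and its "body". drive_tool: Moves the arm, as the interface text tells. Its arguments: {"type":"object","properties":{"increments":{"type":"string"}},"required":["increments"]}

```bash
mkdir -p pics; ls
cat > h.py <<'E'
import numpy as np,cv2
from workcell import bot
def grab(n,tag):
    d=bot.get_image(n); cv2.imwrite(f'pics/{tag}.png',d['frame'][:,:,::-1]); 
    np.save(f'pics/{tag}.npy',d,allow_pickle=True); return d
def K(d): return np.array([[d['fx'],0,d['cx']],[0,d['fy'],d['cy']],[0,0,1.]])
def ray(d,uv):
    p=cv2.undistortPoints(np.array([[uv]],float),K(d),np.array(d['distortion']))[0,0]
    E=np.array(d['extrinsics']); v=E[:3,:3]@[p[0],p[1],1]; return E[:3,3],v/np.linalg.norm(v)
def onz(d,uv,z):
    o,v=ray(d,uv); return o+v*(z-o[2])/v[2]
def tri(d1,u1,d2,u2):
    o1,v1=ray(d1,u1);o2,v2=ray(d2,u2)
    s=np.linalg.lstsq(np.c_[v1,-v2],o2-o1,rcond=None)[0]
    a,b=o1+s[0]*v1,o2+s[1]*v2; return (a+b)/2,np.linalg.norm(a-b)
def proj(d,P):
    E=np.linalg.inv(np.array(d['extrinsics'])); 
    return cv2.projectPoints(np.array(P,float).reshape(-1,1,3),cv2.Rodrigues(E[:3,:3])[0],E[:3,3],K(d),np.array(d['distortion']))[0][:,0]
E
python3 - <<'E'
from h import *
for n in('side','top'):
    d=grab(n,n+'0'); print(n,np.round(d['extrinsics'],3).tolist(),d['fx'])
s=bot.read_state(); print(s)
E
```

```text
pics
side [[-0.875, -0.301, 0.378, 0.203], [-0.483, 0.522, -0.702, 0.621], [0.014, -0.798, -0.603, 0.876], [0.0, 0.0, 0.0, 1.0]] 553.3467568341629
top [[-0.013, -0.988, 0.151, 0.455], [-1.0, 0.011, -0.015, -0.125], [0.013, -0.151, -0.988, 1.129], [0.0, 0.0, 0.0, 1.0]] 493.8602847811185
{'t': 0.1, 'joints': array([ 1.13646985e+00,  4.94108907e-01,  1.34603085e+00,  3.65352928e-05,
        1.30246856e+00, -9.54890487e-02]), 'dq': array([-0.00075321, -0.00158535, -0.00183904, -0.00067166,  0.00150989,
        0.00028403]), 'tau': array([ 1.46112343e-03, -8.83578300e+01, -3.84563076e+01, -1.78239957e-04,
        5.38109060e-03, -5.02616922e-05]), 'ee_pos': array([0.20760047, 0.58920539, 0.2307804 ]), 'eef_rot': array([ 1.68614175e-01,  9.85681998e-01, -4.85505101e-04, -1.49957576e-04]), 'force': array([-0.00859159, -0.01267983, -0.47258601]), 'moment': array([-0.00989154, -0.03719891, -0.05860402]), 'finger_force': 0.0, 'width': 0.08556081682082008}
```

View pics/side0.png

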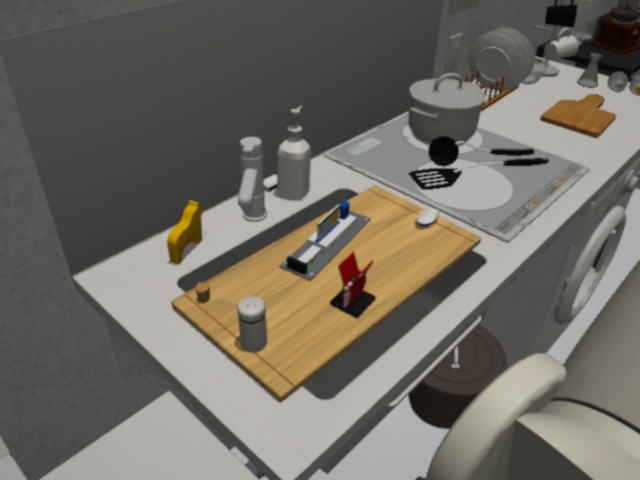

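View pics/top0.png

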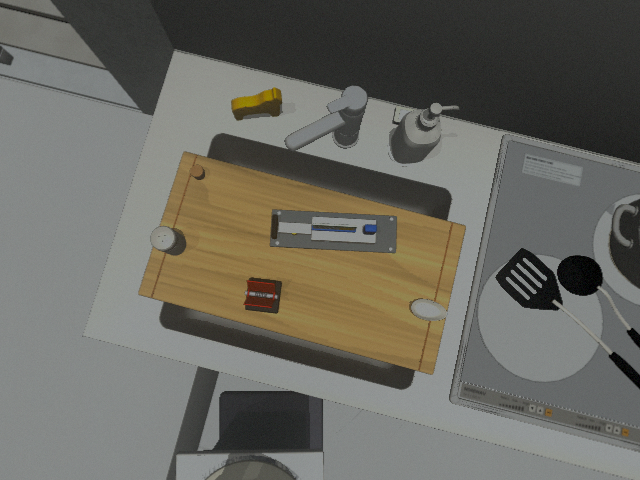

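The side view shows the red clip at (353,285), the blue post at (344,210) and the black end stop at (300,263). In the top view the clip is at (262,294), the post at (370,229), the end stop at (275,227) and the rail plate corners run from (271,209) to (397,252).

```bash
cat > m.py <<'E'
from h import *
def blob(d,name):
    hsv=cv2.cvtColor(d['frame'],cv2.COLOR_RGB2HSV); lo,hi={'blue':((110,150,60),(130,255,255)),'red':((0,170,50),(8,255,255))}[name]
    m=cv2.inRange(hsv,lo,hi)
    if name=='red': m|=cv2.inRange(hsv,(172,170,50),(180,255,255))
    n,l,s,c=cv2.connectedComponentsWithStats(m); return [(s[i].tolist(),np.round(c[i],1).tolist(),(l==i)) for i in range(1,n) if s[i][4]>15]
E
python3 - <<'E'
from m import *
D={n:np.load(f'pics/{n}0.npy',allow_pickle=True).item() for n in('side','top')}
for n,d in D.items():
    for c in('blue','red'):
        for s,cc,m in blob(d,c): 
            q=np.argwhere(m)[:,::-1].astype(np.float32)
            print(n,c,s,cc,np.round(cv2.boxPoints(cv2.minAreaRect(q)),1).tolist())
t=D['top']['frame']; s=D['side']['frame']
a=cv2.resize(t[195:320,230:410],None,fx=4.4,fy=4.4,interpolation=cv2.INTER_CUBIC)
cv2.imwrite('pics/tc.png',a[:,:,::-1])
a=cv2.resize(s[190:320,270:400],None,fx=4.6,fy=4.6,interpolation=cv2.INTER_CUBIC)
cv2.imwrite('pics/sc.png',a[:,:,::-1])
E
```

```text
side red [339, 253, 33, 53, 644] [352.2, 275.9] [[328.5, 298.8999938964844], [343.6000061035156, 250.10000610351562], [372.0, 258.8999938964844], [356.79998779296875, 307.70001220703125]]
top blue [365, 225, 11, 7, 64] [370.2, 227.8] [[365.0, 225.0], [375.0, 225.0], [375.0, 231.0], [365.0, 231.0]]
top red [247, 280, 28, 20, 231] [261.2, 287.0] [[245.10000610351562, 296.29998779296875], [247.0, 279.79998779296875], [275.3999938964844, 283.1000061035156], [273.5, 299.6000061035156]]
top red [244, 302, 28, 6, 51] [258.4, 305.0] [[243.8000030517578, 304.3999938964844], [244.39999389648438, 299.6000061035156], [271.5, 302.79998779296875], [270.8999938964844, 307.6000061035156]]
```

View pics/tc.png

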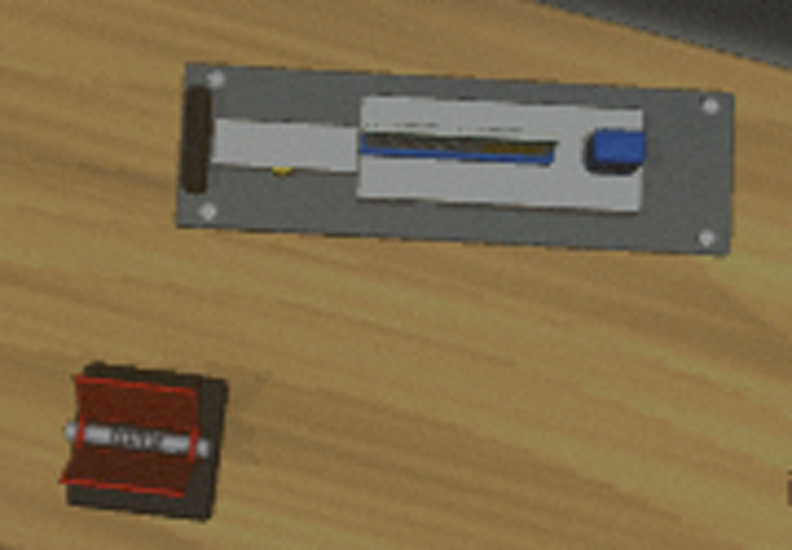

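View pics/sc.png

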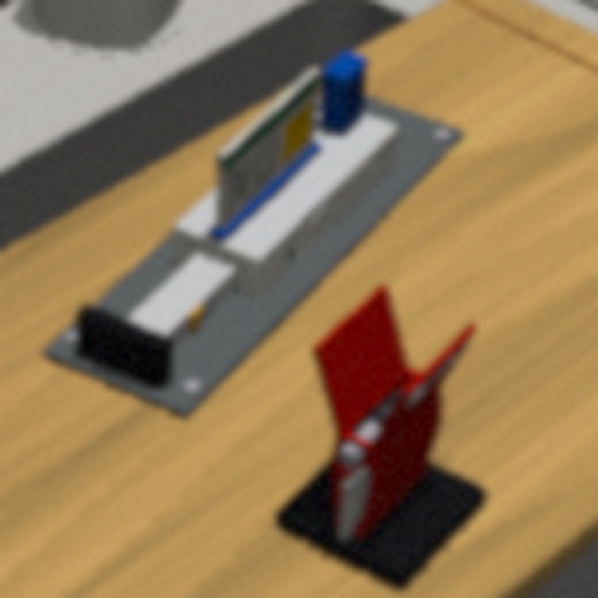

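Run:
```python
from h import *
D={n:np.load(f'pics/{n}0.npy',allow_pickle=True).item() for n in('side','top')}
T,S=D['top'],D['side']
tc=lambda p:(np.array(p)+.5)/4.4-.5+[230,195]
sc=lambda p:(np.array(p)+.5)/4.6-.5+[270,190]
Z=.197
def ang(a,b): return np.degrees(np.arctan2(*(b-a)[1::-1]))
pl=[onz(T,tc(p),Z+.005) for p in((187,64),(733,93),(727,254),(177,228))]
print('plate',np.round(pl,4).tolist(),np.linalg.norm(pl[0]-pl[1]),np.linalg.norm(pl[1]-pl[2]),'dir',ang(pl[1],pl[0]),ang(pl[2],pl[3]),np.mean(pl,0))
ps=[onz(S,sc(p),Z+.005) for p in((47,352),(463,132),(187,416))]
print('plate side',np.round(ps,4).tolist(),ang(ps[1],ps[0]))
b=[onz(T,tc(p),Z+.027) for p in((362,97),(642,110),(640,211),(358,198))]
print('body',np.round(b,4).tolist(),np.linalg.norm(b[0]-b[1]),ang(b[1],b[0]),ang(b[2],b[3]),np.mean(b,0))
p=[onz(T,tc(p),Z+.06) for p in((598,130),(645,130),(645,164),(598,164))]
print('post top',np.round(p,4).tolist(),np.mean(p,0), 'side',onz(S,sc((344,63)),Z+.06))
c=[onz(T,tc(p),Z+.071) for p in((360,138),(557,147))]
print('card top',np.round(c,4).tolist(),np.linalg.norm(c[0]-c[1]),ang(c[1],c[0]),'side',[np.round(onz(S,sc(q),Z+.071),4).tolist() for q in((220,157),(320,68))])
h=[onz(T,tc(p),Z+.091) for p in((77,377),(197,390),(184,495),(62,482))]
print('handles',np.round(h,4).tolist(),np.mean(h,0),ang(h[1],h[0]),ang(h[2],h[3]),np.linalg.norm(h[0]-h[3]),np.linalg.norm(h[0]-h[1]))
pv=[onz(T,tc(p),Z+.051) for p in((72,432),(205,447))]
print('pin',np.round(pv,4).tolist(),np.mean(pv,0),ang(pv[1],pv[0]),np.linalg.norm(pv[0]-pv[1]))
for a,q in (((77,377),(317,348)),((197,390),(385,288)),((184,495),(473,325))): print('tri',tri(T,tc(a),S,sc(q)))
for a,q in (((187,64),(47,352)),((733,93),(463,132)),((177,228),(187,416))): print('tri plate',tri(T,tc(a),S,sc(q)))
```

```text
plate [[0.6445, -0.0637, 0.202], [0.6291, -0.3011, 0.202], [0.5587, -0.2957, 0.202], [0.5727, -0.0594, 0.202]] 0.23784986639535413 0.07061486692866377 dir 86.30321645729084 86.61693796964101 [ 0.60124471 -0.17997518  0.202     ]
plate side [[0.6398, -0.0588, 0.202], [0.5561, -0.2902, 0.202], [0.5703, -0.0527, 0.202]] 70.13095419127606
body [[0.6249, -0.1392, 0.224], [0.6181, -0.2579, 0.224], [0.5749, -0.2557, 0.224], [0.5817, -0.137, 0.224]] 0.1188775161298764 86.68881458362335 86.69072809167741 [ 0.59990186 -0.19745788  0.224     ]
post top [[0.604, -0.2348, 0.257], [0.6038, -0.254, 0.257], [0.5898, -0.2536, 0.257], [0.59, -0.2344, 0.257]] [ 0.59689378 -0.24420817  0.257     ] side [ 0.59492866 -0.23816851  0.257     ]
card top [[0.5999, -0.1375, 0.268], [0.5954, -0.2167, 0.268]] 0.0793202415040902 86.72480922493241 side [[0.601, -0.1342, 0.268], [0.5952, -0.2141, 0.268]]
handles [[0.5043, -0.0269, 0.288], [0.4987, -0.0731, 0.288], [0.4588, -0.0681, 0.288], [0.4643, -0.0214, 0.288]] [ 0.48152152 -0.04739208  0.288     ] 83.13690365339691 83.24805195030973 0.04038598213938676 0.04654795651227304
pin [[0.4846, -0.0204, 0.248], [0.4779, -0.0738, 0.248]] [ 0.48127729 -0.04711343  0.248     ] 82.89330396562607 0.05386433325955094
tri (array([ 0.50368835, -0.02675727,  0.28389666]), np.float64(0.0018164040902849197))
tri (array([ 0.49826462, -0.07304405,  0.28202961]), np.float64(0.0016664179225149322))
tri (array([ 0.45887109, -0.06776311,  0.28364674]), np.float64(0.000184149822877681))
tri plate (array([ 0.64437601, -0.06384731,  0.19680919]), np.float64(0.00242017992539295))
tri plate (array([ 0.60032225, -0.31316657,  0.1824118 ]), np.float64(0.06652122265531636))
tri plate (array([ 0.57354943, -0.05889403,  0.19581573]), np.float64(0.00016726423440735345))
```

Call:
{"method": "drive_tool", "body": {"increments": "0 0 10.57 0 0 -2.2 0;0 0 10.57 0 0 -2.2 0;0 0 10.57 0 0 -2.2 0;0 0 10.57 0 0 -2.2 0;0 0 10.57 0 0 -2.2 0;0 0 10.57 0 0 -2.2 0;0 0 10.57 0 0 -2.2 0;0 0 0 -5 2.7 0 0;0 0 0 -5 2.7 0 0;0 0 0 -5 2.7 0 0"}}

```text
t: 1.35
ee_pos: [0.28, 0.4333, 0.385]
eef_rot: [0.728, 0.686, -0.0, 0.0]
force: [0.5, 0.9, -0.4]
width: 0.0853
finger_force: 0.0
```

Call:
{"method": "drive_tool", "body": {"increments": "0 0 0 -5 2.7 0 0;0 0 0 -5 2.7 0 0;0 0 0 -5 2.7 0 0;0 0 0 -5 2.7 0 0;0 0 0 -5 2.7 0 0;0 0 0 -5 2.7 0 0;0 0 0 -5 2.7 0 0;0 0 0 -5 2.7 0 0;0 0 0 -5 2.7 0 0;0 0 0 0 0 0 0"}}

```text
t: 2.6
ee_pos: [0.4965, -0.0318, 0.3846]
eef_rot: [0.729, 0.684, -0.0, -0.0]
force: [0.6, 1.5, -0.8]
width: 0.0856
finger_force: 0.0
```

```bash
cat > d.py <<'E'
from h import *
from scipy.spatial.transform import Rotation as R
def delta(pos,yawdeg):
    "tool y at world yawdeg, pointing down"
    s=bot.read_state(); r=R.from_quat(s['eef_rot']).as_matrix()
    a=np.radians(yawdeg); y=np.array([np.cos(a),np.sin(a),0]); z=np.array([0,0,-1.]); x=np.cross(y,z)
    T=np.c_[x,y,z]; print('t',round(s['t'],2),'pos',np.round(s['ee_pos'],4),'yaw',np.degrees(np.arctan2(r[1,1],r[0,1])).round(2),'F',np.round(s['force'],2),'w',round(s['width'],4))
    print('turn deg (tool)',np.degrees(R.from_matrix(r.T@T).as_rotvec()).round(2),'shift cm now-axes',(100*r.T@(np.array(pos)-s['ee_pos'])).round(2),'target-axes',(100*T.T@(np.array(pos)-s['ee_pos'])).round(2))
E
python3 -c "
from d import *
delta((.596,-.242,.225),-3.4)"
```

```text
t 2.6 pos [ 0.4965 -0.0318  0.3846] yaw -3.64 F [ 0.63  1.46 -0.84] w 0.0856
turn deg (tool) [-0.05  0.03 -0.24] shift cm now-axes [-20.34  11.27  15.96] target-axes [-20.39  11.18  15.96]
```

Call:
{"method": "drive_tool", "body": {"increments": "0 0 -0.24 -5.1 2.8 0 0;0 0 0 -5.1 2.8 0 0;0 0 0 -5.1 2.8 0 0;0 0 0 -5.1 2.8 0 0;0 0 0 0 0 0 0;0 0 0 0 0 4 0;0 0 0 0 0 4 0;0 0 0 0 0 4 0;0 0 0 0 0 3.3 0;0 0 0 0 0 0 0"}}

```text
t: 3.85
ee_pos: [0.5945, -0.2367, 0.2304]
eef_rot: [0.726, 0.688, -0.001, -0.002]
force: [0.1, 0.1, 0.1]
width: 0.0855
finger_force: 0.0
```

```bash
python3 -c "
from d import *
delta((.596,-.242,.232),-3.4)
d=grab('side','s1'); a=cv2.resize(d['frame'][150:320,250:420],None,fx=3.5,fy=3.5)
e=grab('top','t1'); b=cv2.resize(e['frame'][170:320,230:400],None,fx=3.5,fy=3.5)[:595]
cv2.imwrite('pics/c1.png',cv2.resize(np.vstack([a[:,:],b]) if 0 else np.hstack([a,cv2.resize(b,(595,595))]),(800,400))[:,:,::-1])"
```

```text
t 3.85 pos [ 0.5945 -0.2367  0.2304] yaw -3.11 F [0.09 0.1  0.1 ] w 0.0855
turn deg (tool) [-0.25 -0.12  0.29] shift cm now-axes [-0.52  0.18 -0.16] target-axes [-0.52  0.18 -0.16]
```

View pics/c1.png

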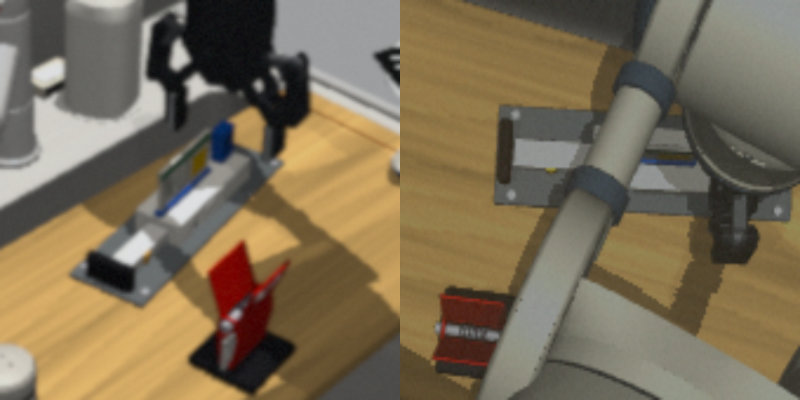

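The side crop shows the open fingers at about (178,110) and (272,140), on either side of the blue post at (222,140). The top view is mostly blocked by the arm. I'll close on the post now.

Call:
{"method": "drive_tool", "body": {"increments": "0 0 0.3 -0.4 0.15 0 0;0 0 0 0 0 0 0.4;0 0 0 0 0 0 0.8;0 0 0 0 0 0 1;0 0 0 0 0 0 1;0 0 0 0 0 0 1;0 0 0 0 0 0 1;0 0 0 0 0 0 1;0 0 0 0 0 0 1;0 0 0 0 0 0 1"}}

```text
t: 5.2
ee_pos: [0.5972, -0.2427, 0.2324]
eef_rot: [0.728, 0.685, 0.0, 0.0]
force: [-0.7, 0.0, 4.0]
width: 0.0131
finger_force: 59.0
```

```bash
python3 -c "
from d import *
delta((.596,-.242,.232),-3.4)
T=np.load('pics/top0.npy',allow_pickle=True).item()
tc=lambda p:(np.array(p)+.5)/4.4-.5+[230,195]
for z in (.005,.017): print(z,onz(T,tc((213,142)),.196+z), onz(T,tc((282,168)),.196+z))
print(onz(T,tc((210,138)),.196+.03))
"
```

```text
t 5.2 pos [ 0.5972 -0.2427  0.2324] yaw -3.46 F [-0.69  0.05  4.04] w 0.0131
turn deg (tool) [ 0.01  0.   -0.06] shift cm now-axes [ 0.07 -0.13  0.04] target-axes [ 0.07 -0.13  0.04]
0.005 [ 0.61013692 -0.07486457  0.201     ] [ 0.59842186 -0.10462618  0.201     ]
0.017 [ 0.60812832 -0.07551181  0.213     ] [ 0.59656469 -0.10488872  0.213     ]
[ 0.60767415 -0.07495506  0.226     ]
```

Call:
{"method": "drive_tool", "body": {"increments": "0 0 0 0.3 0 0 1;0 0 0 0.6 0 0 1;0 0 0 0.6 0 0 1;0 0 0 0.6 0 0 1;0 0 0 0.6 0 0 1;0 0 0 0.6 0 0 1;0 0 0 0.6 0 0 1;0 0 0 0.6 0 0 1;0 0 0 0.5 0 0 1;0 0 0 0 0 0 1"}}

```text
t: 6.45
ee_pos: [0.6003, -0.1921, 0.2324]
eef_rot: [0.728, 0.686, 0.0, 0.0]
force: [1.2, -0.9, 6.1]
width: 0.0128
finger_force: 59.3
```

Call:
{"method": "drive_tool", "body": {"increments": "0 0 0 0.1 0 0 1;0 0 0 0.1 0 0 1;0 0 0 0.1 0 0 1;0 0 0 0.1 0 0 1;0 0 0 0.1 0 0 1;0 0 0 0.1 0 0 1;0 0 0 0.1 0 0 1;0 0 0 0.1 0 0 1;0 0 0 0 0 0 1;0 0 0 0 0 0 1"}}

```text
t: 7.7
ee_pos: [0.6008, -0.1849, 0.2324]
eef_rot: [0.728, 0.685, -0.0, 0.0]
force: [-0.2, -6.2, 5.1]
width: 0.0131
finger_force: 59.2
```

```bash
python3 -c "
from d import *
delta((.5972,-.2427,.2324),-3.46)
"
```

```text
t 7.7 pos [ 0.6008 -0.1849  0.2324] yaw -3.46 F [-0.19 -6.17  5.14] w 0.0131
turn deg (tool) [ 0.02  0.03 -0.  ] shift cm now-axes [-5.79 -0.01  0.  ] target-axes [-5.79 -0.01 -0.  ]
```

Call:
{"method": "drive_tool", "body": {"increments": "0 0 0 0.04 0 0 1;0 0 0 0.04 0 0 1;0 0 0 0.04 0 0 1;0 0 0 0.04 0 0 1;0 0 0 0.04 0 0 1;0 0 0 0 0 0 1;0 0 0 0 0 0 1;0 0 0 0 0 0 1;0 0 0 0 0 0 1;0 0 0 0 0 0 1"}}

```text
t: 8.95
ee_pos: [0.6009, -0.1829, 0.2324]
eef_rot: [0.728, 0.685, -0.0, 0.0]
force: [0.2, -5.0, 5.9]
width: 0.0126
finger_force: 59.2
```

Call:
{"method": "drive_tool", "body": {"increments": "0 0 0 0.04 0 0 1;0 0 0 0.04 0 0 1;0 0 0 0.04 0 0 1;0 0 0 0.04 0 0 1;0 0 0 0.04 0 0 1;0 0 0 0 0 0 1;0 0 0 0 0 0 1;0 0 0 0 0 0 1;0 0 0 0 0 0 1;0 0 0 0 0 0 1"}}

```text
t: 10.2
ee_pos: [0.601, -0.1807, 0.2324]
eef_rot: [0.728, 0.685, 0.0, 0.0]
force: [1.1, -5.4, 5.8]
width: 0.0129
finger_force: 59.2
```

Call:
{"method": "drive_tool", "body": {"increments": "0 0 0 0.04 0 0 1;0 0 0 0.04 0 0 1;0 0 0 0.04 0 0 1;0 0 0 0 0 0 1;0 0 0 0 0 0 1;0 0 0 0 0 0 1;0 0 0 0 0 0 1;0 0 0 0 0 0 1;0 0 0 0 0 0 1;0 0 0 0 0 0 1"}}

```text
t: 11.45
ee_pos: [0.6011, -0.1795, 0.2324]
eef_rot: [0.728, 0.685, 0.0, 0.0]
force: [-0.3, -3.9, 5.9]
width: 0.0125
finger_force: 59.2
```

```bash
python3 -c "
from d import *
delta((.5972,-.2427,.2324),-3.46)
d=grab('side','s2'); a=cv2.resize(d['frame'][190:300,260:400],None,fx=4,fy=4,interpolation=2)
e=grab('top','t2'); b=cv2.resize(e['frame'][195:265,260:400],None,fx=4,fy=4,interpolation=2)
cv2.imwrite('pics/c2.png',cv2.resize(np.vstack([a,b]),None,fx=.83,fy=.83)[:,:,::-1])"
```

```text
t 11.45 pos [ 0.6011 -0.1795  0.2324] yaw -3.46 F [-0.28 -3.87  5.95] w 0.0125
turn deg (tool) [0.02 0.01 0.  ] shift cm now-axes [-6.33 -0.01 -0.  ] target-axes [-6.33 -0.01 -0.  ]
```

View pics/c2.png

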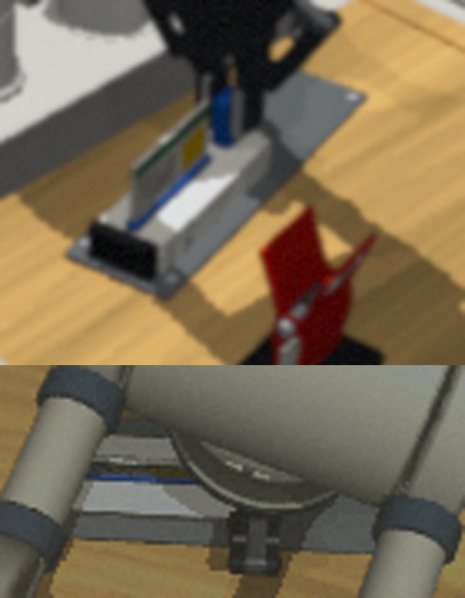

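The carrier's front is close to the end stop (side crop about (150,255)). I'll keep going in sub-millimetre steps.

Call:
{"method": "drive_tool", "body": {"increments": "0 0 0 0.02 0 0 1;0 0 0 0.02 0 0 1;0 0 0 0.02 0 0 1;0 0 0 0.02 0 0 1;0 0 0 0 0 0 1;0 0 0 0 0 0 1;0 0 0 0 0 0 1;0 0 0 0 0 0 1;0 0 0 0 0 0 1;0 0 0 0 0 0 1"}}

```text
t: 12.8
ee_pos: [0.6012, -0.1788, 0.2324]
eef_rot: [0.728, 0.685, 0.0, 0.0]
force: [0.6, -4.3, 4.7]
width: 0.0128
finger_force: 59.2
```

Call:
{"method": "drive_tool", "body": {"increments": "0 0 0 0.03 0 0 1;0 0 0 0.03 0 0 1;0 0 0 0.03 0 0 1;0 0 0 0.03 0 0 1;0 0 0 0 0 0 1;0 0 0 0 0 0 1;0 0 0 0 0 0 1;0 0 0 0 0 0 1;0 0 0 0 0 0 1;0 0 0 0 0 0 1"}}

```text
t: 14.05
ee_pos: [0.6012, -0.1782, 0.2324]
eef_rot: [0.728, 0.685, -0.0, 0.0]
force: [-0.3, -8.8, 4.3]
width: 0.0128
finger_force: 59.1
```

Call:
{"method": "drive_tool", "body": {"increments": "0 0 0 0.03 0 0 1;0 0 0 0.03 0 0 1;0 0 0 0 0 0 1;0 0 0 0 0 0 1;0 0 0 0 0 0 1;0 0 0 -0.03 0 0 1;0 0 0 -0.03 0 0 1;0 0 0 -0.03 0 0 1;0 0 0 -0.03 0 0 1;0 0 0 0 0 0 1"}}

```text
t: 15.3
ee_pos: [0.6012, -0.1782, 0.2324]
eef_rot: [0.728, 0.685, 0.0, 0.0]
force: [1.0, -4.4, 5.7]
width: 0.013
finger_force: 59.3
```

```bash
python3 -c "
from d import *
delta((.5972,-.2427,.2324),-3.46)
d=grab('side','s3'); a=cv2.resize(d['frame'][200:280,260:350],None,fx=6.5,fy=6.5,interpolation=2)
cv2.imwrite('pics/c3.png',a[:,:,::-1])"
```

```text
t 15.3 pos [ 0.6012 -0.1782  0.2324] yaw -3.46 F [ 1.01 -4.44  5.65] w 0.013
turn deg (tool) [0.02 0.01 0.  ] shift cm now-axes [-6.46 -0.01  0.  ] target-axes [-6.46 -0.01 -0.  ]
```

View pics/c3.png

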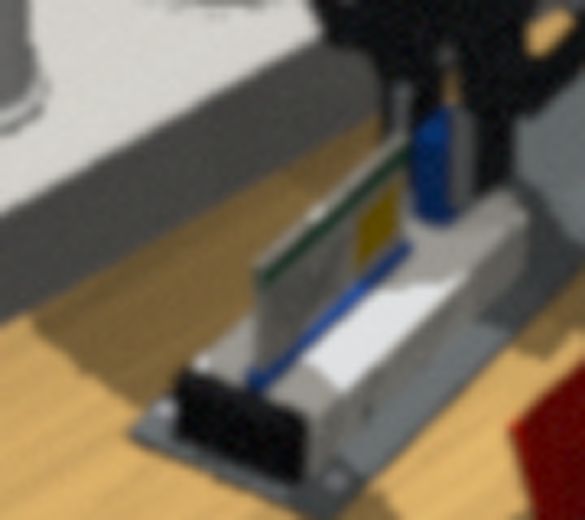

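The carrier now butts the end stop, and its skirt window shows at crop (365,415). I'll pull back about 2 mm to the home position and see whether the detent resists.

Call:
{"method": "drive_tool", "body": {"increments": "0 0 0 -0.05 0 0 1;0 0 0 -0.05 0 0 1;0 0 0 -0.05 0 0 1;0 0 0 -0.05 0 0 1;0 0 0 0 0 0 1;0 0 0 0 0 0 1;0 0 0 0 0 0 1;0 0 0 0 0 0 1;0 0 0 0 0 0 1;0 0 0 0 0 0 1"}}

```text
t: 16.6
ee_pos: [0.6011, -0.1789, 0.2324]
eef_rot: [0.728, 0.686, 0.001, -0.001]
force: [1.1, 4.7, 6.9]
width: 0.0128
finger_force: 59.5
```

Call:
{"method": "drive_tool", "body": {"increments": "0 0 0 -0.03 0 0 1;0 0 0 -0.03 0 0 1;0 0 0 0 0 0 1;0 0 0 0 0 0 1;0 0 0 0 0 0 1;0 0 0 0 0 0 1;0 0 0 0 0 0 1;0 0 0 0 0 0 1;0 0 0 0 0 0 1;0 0 0 0 0 0 1"}}

```text
t: 17.85
ee_pos: [0.6011, -0.1794, 0.2324]
eef_rot: [0.728, 0.686, 0.001, -0.001]
force: [0.3, 5.9, 5.5]
width: 0.013
finger_force: 59.4
```

Call:
{"method": "drive_tool", "body": {"increments": "0 0 0 0.02 0 0 1;0 0 0 0.02 0 0 1;0 0 0 0.02 0 0 1;0 0 0 0.02 0 0 1;0 0 0 0.02 0 0 1;0 0 0 0 0 0 1;0 0 0 0 0 0 1;0 0 0 0 0 0 1;0 0 0 0 0 0 1;0 0 0 0 0 0 1"}}

```text
t: 19.1
ee_pos: [0.6011, -0.1793, 0.2324]
eef_rot: [0.728, 0.685, 0.0, -0.0]
force: [0.1, -1.2, 5.0]
width: 0.013
finger_force: 59.4
```

Call:
{"method": "drive_tool", "body": {"increments": "0 0 0 0.05 0 0 1;0 0 0 0 0 0 1;0 0 0 0 0 0 1;0 0 0 0 0 0 1;0 0 0 0 0 0 1;0 0 0 0 0 0 1;0 0 0 0 0 0 1;0 0 0 0 0 0 1;0 0 0 0 0 0 1;0 0 0 0 0 0 1"}}

```text
t: 20.35
ee_pos: [0.6011, -0.1792, 0.2324]
eef_rot: [0.728, 0.685, 0.0, 0.0]
force: [0.2, -3.3, 6.1]
width: 0.0128
finger_force: 59.3
```

Call:
{"method": "drive_tool", "body": {"increments": "0 0 0 0 0 0 0;0 0 0 0 0 0 0;0 0 0 0 0 0 0;0 0 0 0 0 -3 0;0 0 0 0 0 -5 0;0 0 0 0 0 -4 0;0 0 0 4.14 -4.25 0 0;0 0 0 4.14 -4.25 0 0;0 0 0 4.14 -4.25 0 0;0 0 3.4 0 0 0 0"}}

```text
t: 21.6
ee_pos: [0.4786, -0.0452, 0.3528]
eef_rot: [0.748, 0.664, 0.0, -0.0]
force: [1.0, 0.2, 0.5]
width: 0.0855
finger_force: 0.0
```

```bash
python3 -c "
from d import *
delta((.4813,-.0473,.259),-6.9)
d=grab('side','s4'); a=cv2.resize(d['frame'][140:310,250:420],None,fx=3.5,fy=3.5,interpolation=2)
cv2.imwrite('pics/c4.png',a[:,:,::-1])"
```

```text
t 21.6 pos [ 0.4786 -0.0452  0.3528] yaw -6.78 F [0.98 0.2  0.51] w 0.0855
turn deg (tool) [-0.01 -0.03  0.12] shift cm now-axes [-0.19  0.29  9.38] target-axes [-0.18  0.29  9.38]
```

View pics/c4.png

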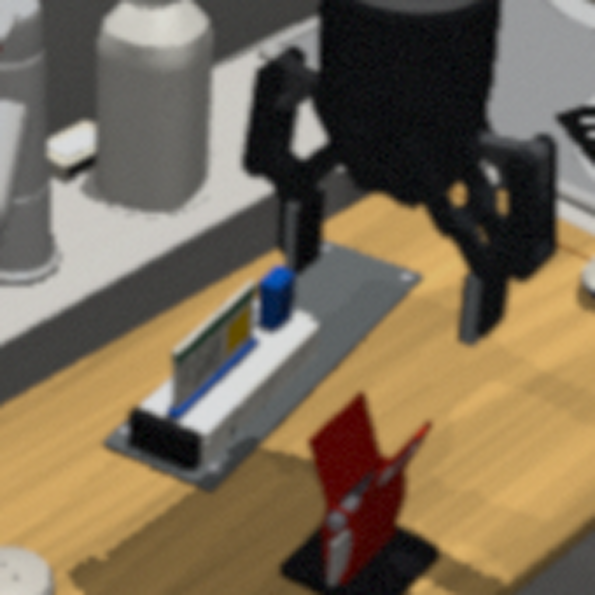

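The carrier is at the stop and the fingers are above the clip, on either side of its handles at crop (360,420). I'll go down and squeeze.

Call:
{"method": "drive_tool", "body": {"increments": "0 0 0.1 -0.18 0.29 3 0;0 0 0 0 0 4 0;0 0 0 0 0 2.3 0;0 0 0 0 0 0 0;0 0 0 0 0 0 0.5;0 0 0 0 0 0 1;0 0 0 0 0 0 1;0 0 0 0 0 0 1;0 0 0 0 0 0 1;0 0 0 0 0 0 1"}}

```text
t: 22.9
ee_pos: [0.4828, -0.0498, 0.2614]
eef_rot: [0.749, 0.663, -0.0, 0.0]
force: [-19.7, 1.3, 42.0]
width: 0.0162
finger_force: 58.1
```

Call:
{"method": "drive_tool", "body": {"increments": "0 0 0 0 0 -0.3 1;0 0 0 0 0 -0.3 1;0 0 0 0 0 -0.5 1;0 0 0 0 0 -1 1;0 0 0 0 0 -1.5 1;0 0 0 0 0 -2 1;0 0 0 0 0 -2 1;0 0 0 0 0 -2 1;0 0 0 0 0 0 1;0 0 0 0 0 0 1"}}

```text
t: 24.15
ee_pos: [0.4836, -0.0498, 0.3548]
eef_rot: [0.749, 0.663, -0.0, -0.0]
force: [0.7, -0.3, -1.1]
width: 0.0115
finger_force: 64.6
```

```bash
python3 -c "
from m import *
from d import *
delta((.6,-.12,.34),-3.4)
d=grab('side','s5'); a=cv2.resize(d['frame'][160:300,260:400],None,fx=4,fy=4,interpolation=2)
e=grab('top','t5'); b=cv2.resize(e['frame'][190:330,220:400],None,fx=4,fy=4,interpolation=2)
cv2.imwrite('pics/c5.png',cv2.resize(np.hstack([a,b]),(800,350))[:,:,::-1])"
```

```text
t 24.15 pos [ 0.4836 -0.0498  0.3548] yaw -6.96 F [ 0.66 -0.28 -1.1 ] w 0.0115
turn deg (tool) [-0.04 -0.01 -3.56] shift cm now-axes [-5.56 12.4   1.47] target-axes [-6.32 12.03  1.48]
```

View pics/c5.png

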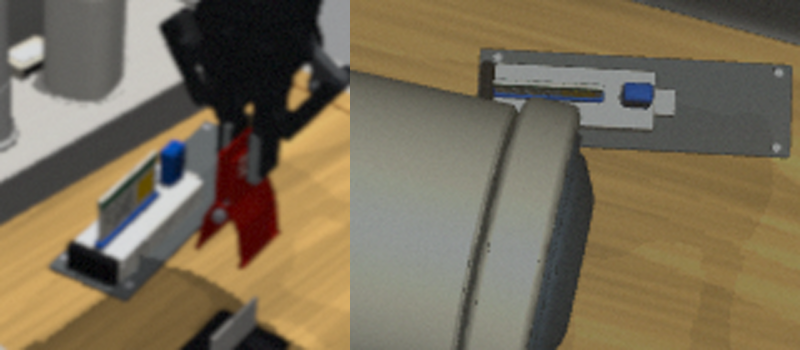

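Held open above the stand. In the side crop the pin end is at (222,215) and the lips at (200,245) and (243,265). The carrier sits at home in the top view, with the card running from (493,92) to (603,95) and the post at (638,94). Now I'll measure the card edge and the clip more closely.

Run:
```python
from m import *
T=np.load('pics/t5.npy',allow_pickle=True).item(); S=np.load('pics/s5.npy',allow_pickle=True).item()
for n,d in (('top',T),('side',S)):
    for s,c,_ in blob(d,'blue')+blob(d,'red'): print(n,s,c)
f=T['frame']
for col in (285,295,305,315): print(col,[(r,f[r,col].tolist()) for r in range(220,236)])
a=cv2.resize(S['frame'][205:275,280:380],None,fx=8,fy=8,interpolation=2)
cv2.imwrite('pics/c6.png',a[:,:,::-1])
```

```text
top [330, 223, 11, 7, 61] [335.0, 226.3]
side [309, 238, 13, 12, 18] [314.4, 244.2]
side [340, 211, 31, 55, 711] [357.0, 240.6]
285 [(220, [143, 144, 143]), (221, [143, 145, 144]), (222, [144, 148, 140]), (223, [142, 146, 140]), (224, [48, 59, 46]), (225, [77, 76, 71]), (226, [59, 54, 51]), (227, [57, 73, 95]), (228, [48, 65, 116]), (229, [110, 112, 116]), (230, [142, 147, 143]), (231, [141, 143, 144]), (232, [71, 68, 61]), (233, [72, 71, 61]), (234, [72, 72, 64]), (235, [67, 69, 58])]
295 [(220, [146, 148, 144]), (221, [144, 146, 144]), (222, [109, 118, 110]), (223, [142, 143, 137]), (224, [93, 93, 84]), (225, [56, 57, 49]), (226, [62, 63, 59]), (227, [61, 60, 54]), (228, [55, 73, 113]), (229, [76, 74, 67]), (230, [84, 80, 73]), (231, [88, 88, 77]), (232, [93, 90, 79]), (233, [96, 93, 80]), (234, [98, 99, 87]), (235, [102, 100, 90])]
305 [(220, [146, 148, 148]), (221, [147, 149, 147]), (222, [146, 148, 147]), (223, [116, 122, 109]), (224, [142, 139, 130]), (225, [47, 48, 38]), (226, [70, 59, 37]), (227, [68, 59, 29]), (228, [59, 63, 67]), (229, [40, 59, 108]), (230, [78, 85, 90]), (231, [72, 68, 62]), (232, [78, 75, 68]), (233, [87, 83, 75]), (234, [89, 88, 79]), (235, [94, 93, 83])]
315 [(220, [139, 144, 143]), (221, [144, 146, 145]), (222, [142, 145, 145]), (223, [123, 126, 123]), (224, [145, 148, 144]), (225, [103, 104, 94]), (226, [64, 67, 36]), (227, [68, 57, 26]), (228, [70, 61, 37]), (229, [52, 70, 110]), (230, [47, 54, 85]), (231, [142, 144, 143]), (232, [142, 146, 143]), (233, [145, 148, 146]), (234, [143, 146, 147]), (235, [143, 146, 144])]
```

View pics/c6.png

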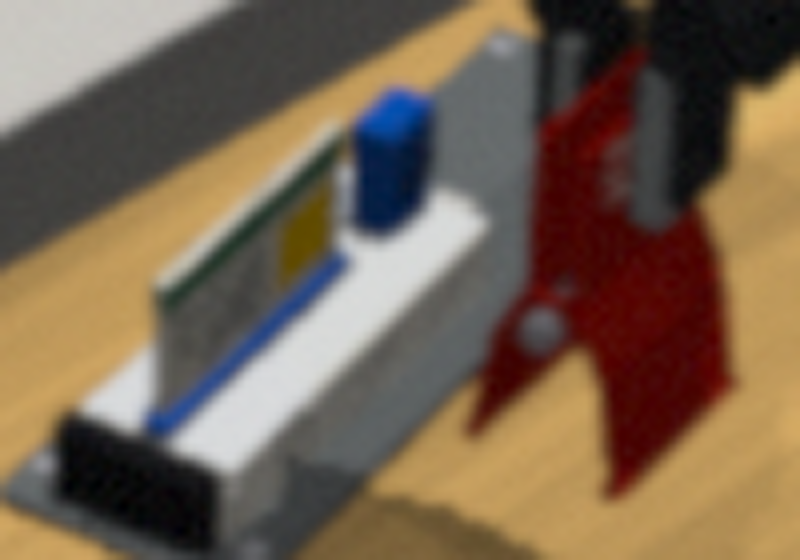

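Run:
```python
from m import *
from scipy.spatial.transform import Rotation as R
T=np.load('pics/t5.npy',allow_pickle=True).item(); S=np.load('pics/s5.npy',allow_pickle=True).item()
s=bot.read_state(); p=s['ee_pos']; M=R.from_quat(s['eef_rot']).as_matrix()
sc=lambda q:(np.array(q)+.5)/8-.5+[280,205]
def plane(d,uv,n,p0):
    o,v=ray(d,uv); return o+v*(n@(p0-o))/(n@v)
for nm,q in (('pin',(543,328)),): 
    w=plane(S,sc(q),M[:,1],p); print(nm,w,'tool mm',1000*M.T@(w-p))
# lips near corners: on plane tool x = +24
for nm,q in (('lipL',(472,433)),('lipR',(613,495))):
    w=plane(S,sc(q),M[:,0],p+M[:,0]*.024); print(nm,'tool mm',1000*M.T@(w-p))
for nm,q in (('handle top near',(545,120)),('finger tip R',(655,228)),('padL tip',(560,108))):
    w=plane(S,sc(q),M[:,0],p+M[:,0]*.024); print(nm,'tool mm',1000*M.T@(w-p))
for Z in (.193,.197):
    c=[onz(T,q,Z+.071) for q in ((285,222.5),(315,224.5),(277.3,222.2),(320.7,224.8))]
    print(Z,'card',np.round(c,4).tolist(),'post top',onz(T,(335.2,225.4),Z+.06),'side corners',np.round([onz(S,sc(q),Z+.071) for q in((160,288),(334,125))],4).tolist())
print('tri',tri(T,(277.3,222.2),S,sc((160,288))),tri(T,(320.7,224.8),S,sc((334,125))))
```

```text
pin [ 0.48686047 -0.02238406  0.33479   ] tool mm [2.75643249e+01 1.62015558e-14 1.97494587e+01]
lipL tool mm [24.         17.61990387 57.64805528]
lipR tool mm [ 24.         -16.95288149  57.13717219]
handle top near tool mm [ 24.           4.65365535 -27.06089611]
finger tip R tool mm [ 24.         -21.65393994 -12.57748439]
padL tip tool mm [ 24.           1.43919478 -31.25096706]
0.193 card [[0.6074, -0.0907, 0.264], [0.6032, -0.144, 0.264], [0.6081, -0.077, 0.264], [0.6025, -0.1541, 0.264]] post top [ 0.60302518 -0.18056567  0.253     ] side corners [[0.6065, -0.0762, 0.264], [0.6028, -0.1532, 0.264]]
0.197 card [[0.6067, -0.0908, 0.268], [0.6025, -0.1439, 0.268], [0.6073, -0.0772, 0.268], [0.6018, -0.154, 0.268]] post top [ 0.60234838 -0.18031177  0.257     ] side corners [[0.6039, -0.0717, 0.268], [0.6001, -0.1481, 0.268]]
tri (array([ 0.60769246, -0.07715935,  0.26311847]), np.float64(0.001088964584072033)) (array([ 0.60288241, -0.15401645,  0.26338849]), np.float64(0.0005331093586687618))
```

Call:
{"method": "drive_tool", "body": {"increments": "0 0 -3.5 0 0 0 1;0 0 0 -1 2.1 0 1;0 0 0 -1 2.1 0 1;0 0 0 -1 2.1 0 1;0 0 0 -1 2.1 0 1;0 0 0 -1 2.1 0 1;0 0 0 -0.8 2 0 1;0 0 0 0 0 0 1;0 0 0 0 0 0 1;0 0 0 0 0 0 1"}}

```text
t: 25.5
ee_pos: [0.6047, -0.1149, 0.3553]
eef_rot: [0.728, 0.686, -0.0, -0.0]
force: [0.5, 0.0, -0.3]
width: 0.0115
finger_force: 64.6
```

Run:
```python
from d import *
delta((.605,-.1155,.303),-3.5)
d=grab('side','s7'); a=cv2.resize(d['frame'][170:280,260:400],None,fx=5.7,fy=5.4,interpolation=2)
cv2.imwrite('pics/c7.png',a[:,:,::-1])
```

```text
t 25.5 pos [ 0.6047 -0.1149  0.3553] yaw -3.45 F [ 0.48  0.03 -0.28] w 0.0115
turn deg (tool) [-0.01 -0.    0.05] shift cm now-axes [-0.06  0.04  5.23] target-axes [-0.06  0.04  5.23]
```

View pics/c7.png

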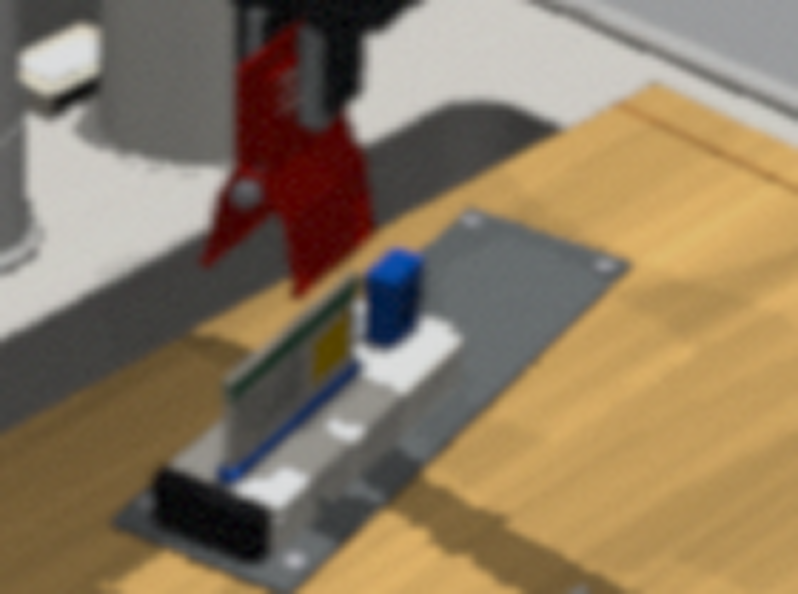

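The opened clip is now over the card, with lips at crop (205,265) and (297,295) and the card edge running from (228,385) to (352,283). That was my 11th picture, one over the limit, so I'll view no more and use numbers only. Lowering now.

Call:
{"method": "drive_tool", "body": {"increments": "0 0 0 -0.06 0.04 1 1;0 0 0 0 0 1 1;0 0 0 0 0 1 1;0 0 0 0 0 0.8 1;0 0 0 0 0 0.7 1;0 0 0 0 0 0.7 1;0 0 0 0 0 0 1;0 0 0 0 0 0 1;0 0 0 0 0 0 1;0 0 0 0 0 0 1"}}

```text
t: 26.8
ee_pos: [0.6056, -0.1159, 0.3035]
eef_rot: [0.728, 0.685, 0.0, 0.0]
force: [0.5, 0.4, -0.5]
width: 0.012
finger_force: 64.6
```

Run:
```python
from d import *
from m import blob
delta((.605,-.1155,.303),-3.5)
M=R.from_quat(bot.read_state()['eef_rot']).as_matrix();p=bot.read_state()['ee_pos']
S=grab('side','s8'); T=grab('top','t8')
for n,d in(('side',S),('top',T)):
    for c in('red','blue'):
        for s,cc,m in blob(d,c):
            q=np.argwhere(m)[:,::-1]; print(n,c,s,'bottom',q[q[:,1].argmax()],'left',q[q[:,0].argmin()])
lip=[p+M@np.array(v)/1e3 for v in((24,17.3,57),(24,-17.3,57),(-24,-17.3,57),(27.6,0,19.7))]
print('expected side px lips/pin',proj(S,lip).round(1).tolist())
c=np.array([.605,-.1155,.264]);u=np.array([.062,.998,0])
print('card corner px',proj(S,[c+.039*u,c-.039*u]).round(1).tolist(),'row scan')
```

```text
t 26.8 pos [ 0.6056 -0.1159  0.3035] yaw -3.46 F [ 0.54  0.43 -0.45] w 0.012
turn deg (tool) [0.02 0.   0.04] shift cm now-axes [ 0.03 -0.07  0.05] target-axes [ 0.03 -0.07  0.05]
side red [296, 199, 28, 48, 607] bottom [311 246] left [296 237]
expected side px lips/pin [[295.8, 240.4], [311.3, 246.7], [324.8, 233.8], [302.5, 228.3]]
card corner px [[299.2, 240.3], [321.7, 219.9]] row scan
```

Run:
```python
from h import *
T=np.load('pics/top0.npy',allow_pickle=True).item(); S0=np.load('pics/side0.npy',allow_pickle=True).item();S=np.load('pics/s4.npy',allow_pickle=True).item()
u=np.array([.062,.998,0]);n=np.array([-.998,.062,0]);c=np.array([.603,-.1155,.2])
def yel(d,x0,x1,y0,y1):
    f=d['frame'][y0:y1,x0:x1].astype(int); return f
f=yel(T,285,302,228,238); g=(f[...,0]-f[...,2]); w=np.argwhere(g>25); ctr=w[:,::-1].mean(0)+[285,228]; print('top0 brass px',ctr,len(w))
def pl(d,uv,off):
    o,v=ray(d,uv);p0=c+n*off; q=o+v*(n@(p0-o))/(n@v); return u@(q-c)*1000,q
print('detent along (mm), top',pl(T,ctr,.0115)[0], onz(T,ctr,.204))
f=yel(S0,306,320,252,264); g=f[...,0]-f[...,2]; w=np.argwhere(g>30); ctr=w[:,::-1].mean(0)+[306,252]; print('side0 brass',ctr,len(w),pl(S0,ctr,.0115))
f=yel(S,310,326,256,270); print(f.sum(2)//3); print((f[...,0]-f[...,2]))
for uv in((317,262),(318,263),(319,263)): print(uv,pl(S,uv,.022),pl(S,uv,.0115)[0])
```

```text
top0 brass px [293.72727273 233.45454545] 11
detent along (mm), top 9.426111407399835 [ 0.5966934  -0.10472532  0.204     ]
side0 brass [311.92857143 258.21428571] 14 (np.float64(15.942533133969924), array([ 0.59251159, -0.09887393,  0.2122519 ]))
[[218 218 217 218 216 206 178 142 116 102  94  95  97  94  93  90]
 [219 218 218 215 206 181 139 107  93  92  93  96  96  94  96  95]
 [218 218 215 205 179 141 108  93  90  92  95  97  96  95  96  97]
 [218 216 206 179 138 110  93  90  93  96  96  96  98  96  98  98]
 [217 204 181 142 110  99  93  91  95  95  95  94  96  98  97  98]
 [204 181 145 113  98  94  87  89  95  96  97  97  98  98  97  95]
 [179 141 113  97  95  88  78  86  96  96  96  97  98  97  97  97]
 [141 110  97  97  97  88  76  91 100 100  97  98  96  96  96  91]
 [111  99  95  98  96  91  88  96 102  98  90  88  86  89  89  88]
 [103  96  96  98  98  96  93  97  94  85  75  68  64  71  82  94]
 [100  97  97  98  99 100  97  87  76  67  62  62  59  66  87 109]
 [ 96  97  99 100  97  95  85  72  64  59  62  57  60  74  98 118]
 [ 98  99 101 102  94  79  68  64  63  59  58  5
[... 433 characters left out ...]
 -5 -4 -4]
 [ 4  6  6  6  8  4 -1 -3 -5 -5 -5 -5 -4 -5 -5 -1]
 [ 5  6  5  6  6  5 -1 -5 -6 -7 -6 -5 -6 -3 -2  9]
 [ 5  6  6  8  5  3 -2 -4 -4 -3 -7 -4 -3  0 11 38]
 [ 4  6  6  4  2 -1 -3 -5 -3 -2 -4 -3  1 12 38 69]
 [ 5  7  6  3  0 -3 -3 -3 -5 -2 -2 -2  6 32 57 79]
 [ 4  5  4  1 -4 -4 -3 -4 -2 -2 -3  2 23 43 61 69]
 [ 6  2 -3 -4 -4 -3 -3 -4 -4 -3  6 21 43 58 61 63]]
(317, 262) (np.float64(14.313951095417352), array([ 0.5819316 , -0.09984851,  0.20657074])) -2.9544649104817395
(318, 263) (np.float64(10.54550662329914), array([ 0.58169792, -0.10360998,  0.20150858])) -6.816440015846761
(319, 263) (np.float64(6.834935011088373), array([ 0.58146783, -0.1073137 ,  0.19895238])) -10.61910589007095
```

```bash
python3 -c "
from workcell import bot
print(bot.close_job())"
```

```text
the job is handed in; nothing more can be done
None
```

The job is handed in: the carrier is pushed home and the clip is held gaping over the middle of the card's top edge, about 18 mm inside the mouth with no contact force. Two caveats: the detent click is inferred (force dip, stop contact, window lined up to about 2 mm) since I couldn't read the joint, and I viewed 11 pictures, one over the limit of 10.

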